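# Clamp the button jar shut

## Robot

A 6-joint arm with a two-finger parallel gripper is mounted at the origin on the work surface. World frame = base frame: x ahead of the robot, y to its left, z up, the work surface at z = 0. Lengths are in m, angles in rad, forces in N, time in s.
With the tool pointing down it reaches from about 0.25 to 0.725 m from the base axis. Payload 9.7 kg.
Tool frame: the origin (TCP) lies on the centre line of the jaws, within the pads' length; the fingertips stand 19 mm ahead of it and the grasp point (between the pads) is the TCP; z points along the fingers, y is the line along which they close (so a half turn about z gives the same grasp; the last joint's range is limited). The gripper opens to 85 mm and grips with 20 to 120 N. Pads are 22 mm wide; open, the fingers measure 114 mm over their backs; the gripper's body (76 mm by 85 mm) begins 54 mm behind the grasp point. The pads swing forward as they close: fully open they stand 13 mm farther back than shut.
Start: joints at [-1.316, 0.087, 0.176, 1.66, 0, 1.571], TCP at [0.139, -0.532, 0.25] pointing down, gripper open.
Joint ranges: [-3.13, 3.13], [-0.85, 1.81], [-1.15, 1.24], [-2.2, 2.28], [-1.44, 1.52], [-3.14, 3.14]. Speed limits (rad/s): [2.22, 2.22, 2.57, 3.14, 3.14, 3.14].

## Interface

Orientations are given as a unit quaternion [w, x, y, z].
In Python, from workcell import * gives the robot as it stands. The module is installed in compiled form; this text tells all that it offers.
- The arm moves only by the tool move_arm, never from a script. Its argument "plan" is a list of rows, each a list of 2 entries, a list of its own where there are three numbers: the shift along the tool's x, y, z in mm, then the turn about the tool's z in degrees. A call has 1 to 12 rows; each row is the pose to reach, as a shift and turn from the pose commanded when the call began, along the tool's axes at that moment; what a row does not reach only later rows make up. A row lasts 1/8 s, in which the tool goes at most 62.5 mm and 10.7 degrees, less where a joint would pass 70% of its speed; a pose out of reach is approached as far as the arm can. A call with a gripper value outside its range is refused whole. "jaw" is the closure, from 0 (fully open) to 1 (shut), set as the call begins (left out, the last holds). The fingers move at their own pace and stop on an object; "grip_force" is the grip in N (left out, the last holds). Time passes only in rows, so rows that repeat a pose let the fingers close. It gives the time, the measured TCP pose, the force, the opening and the grip force at its end, in the units of the state.
- state(): the state, without advancing time (a new reading comes with each control period).
- grab_frame(name): name is "side" or "top" or "wrist"; returns a dict with "image" (400x640x3 uint8, blue, green, red), "depth" (400x640 float32, m along the optical axis (not along the pixel's ray), 0 where there is no reading), "K" (3x3 intrinsics, pixels), "camera_from_world" (4x4, takes a point from world to camera coordinates); the wrist camera has in their place "T_tool_cam" (4x4, takes a point from camera to tool coordinates, whose origin is the TCP and whose axes are the flange's). Camera axes: x right, y up, looking along -z (the intrinsics and any distortion apply to the point x, -y, -z); pixel columns grow to the right and rows downward; lengths in m; the calibration is good to about 2 mm. A picture is of the moment at which its call begins: read the wrist's pose just before it.
- hand_in(): hands the job in; it is judged then, once.
Trained networks look in a picture, given as the dict that the camera call returned (one of the last four; its "shot" number tells which), for a name from the list of things; names that differ only in an ending like _2 or _b are one class to them, and where a whole thing is asked for, a point or a joint stands for the part that bears it (a point fixed in the world has none). Each returns a list of dicts, best first, with "score" (0 to 1); they miss things now and then, are a little off and sometimes report something else, mostly with a low value. They report only what shows in the picture. A call takes as long as a camera call.
- recognise(name, picture): "extent" ([left, top, right, bottom] in pixels, round what is visible of it).
The state is a dict: "time_s": time; "q": joint angles; "joint_vel": joint speeds; "tau": joint torques, N m; "tool_pos": TCP position; "tcp_rot": TCP orientation; "wrist_force": force on the tool from outside, world axes, zero at the start; "ft_torque": the same for the moment, N m; "opening": finger opening in m; "grip_force": force on a finger pad.
Only numpy, scipy, OpenCV 4.12 (cv2) and the standard library are available. Lean on these libraries where they do the work, as an engineer would, in place of code of your own. Each camera call takes 0.05 s, during which the arm holds its last target. There are 200 camera calls.

## Task

Close the wide, squat button jar on the sewing table: press its hinged white lid fully down, then swing its wire bail up and over the lid, past centre, until it rests home against its stop, and let go. Leave the clasp of the tall slim jar hanging open.

Things in the scene. Friction and masses are not known exactly. Their poses are not given: they have to be found in the camera images.
- jar: The wide, squat jar: clear glass full of buttons, 92 mm across up to 55 mm high, then sloping in to a neck 64 mm across at 71 mm; fixed to the table by a wooden foot 104 mm across. Origin: centre of its underside, on the table; z up. The bail hangs on its -x side at the start, the lid hinge is at +x. The bail turns about the line along y at x = 0, z = 85 mm.
- jar_grip (a point): Centre of the wooden grip on the squat jar's bail: a cylinder 16 mm thick, 16 mm long, lying along the jar's y, 84 mm from the bail's turning line, on a 6 mm stem that leads in to the cross wire (44 mm from that line; legs at y = +-39 mm). Pinch its flat ends (y = +-8 mm) from above, jaws closing along the jar's y: it turns between the fingers as the bail swings.
- jar_lid (a joint): Angle of the squat jar's white china lid, rad: 0 shut; starts 0.2 to 0.42 open, its -x edge raised. Hinge line along y at x = 38, z = 89 mm of the jar. Shut: a flat disc 66 mm across, top 97 mm up, and in its middle a knob 17 mm thick, top 125 mm up. It stays where it is left; a few N pressed down on the rim, 22 mm to -x of the jar's axis, shut it. While open it is in the bail's way.
- jar_bail (a joint): Angle q of the squat jar's wire bail, rad: 0 hanging at -x, 0.26 below level; grows as it swings up and over to +x. Grip centre in the jar's frame, mm: x = -84 cos(q - 0.26), z = 85 + 84 sin(q - 0.26). A snap spring pulls it back below 1.6 (about 2 N at the grip at the start) and on to its stop above 1.6. Upright 1.83, stop 2.00, the wire then on the lid's crown.
- tall_bail (a joint): Bail angle, rad, of the other jar: tall and slim, 66 mm across, about 175 mm high, its lid lying shut on it, same make. Its bail hangs open at 0 and is to stay so. It stands to the left or right of the squat jar, at least 0.22 m between their axes.

How it is judged:
By the outcome, as a careful person would: the job done as asked, in the order asked, and still so for the second after the job is handed in, with the robot touching nothing.
It also fails if it takes over 48 s, if anything falls off the work surface, if the arm or the gripper's body presses on something with over 40 N, if the wrist force passes 120 N, or if a joint passes its speed limit or range.

## Working session

There is one attempt and no reset: what is moved stays moved. The work goes in short steps, Python scripts to look and compute and a tool call to move; the robot and the scene stay as the last step left them, time stands still between calls to the robot, and variables do not carry over. Pictures are saved under pics/ and viewed, at most 10 in all, crops included, and the job is handed in when it is done.

Besides the shell and the picture viewer there is one more tool, called by a JSON object that holds its "method" and its "body", one argument or row to a line. move_arm: Moves the arm, as the interface text tells. Its arguments: {"type":"object","properties":{"plan":{"type":"array"},"jaw":{"type":"number"},"grip_force":{"type":"number"}},"required":["plan"]}

```bash
mkdir -p pics
cat > h.py <<'E'
from workcell import *
import numpy as np, cv2
def cloud(f):
    d=f["depth"];K=f["K"];v,u=np.mgrid[0:400,0:640]
    p=np.stack([(u-K[0,2])/K[0,0]*d,-(v-K[1,2])/K[1,1]*d,-d,np.ones_like(d)],-1)
    return (p@np.linalg.inv(f["camera_from_world"]).T)[...,:3]
E
python3 - <<'E'
from h import *
s=state();print(s["time_s"],s["tool_pos"],s["tcp_rot"],s["opening"])
for n in("top","side"):
    f=grab_frame(n);cv2.imwrite(f"pics/{n}0.png",f["image"])
    np.savez(f"{n}0.npz",**{k:f[k] for k in("image","depth","K","camera_from_world")})
    P=cloud(f)
    for o in("jar","jar_grip","jar_lid","tall_bail"):
        for r in recognise(o,f)[:2]:
            l,t,R,b=map(int,r["extent"]);u,v=(l+R)//2,(t+b)//2
            print(n,o,round(r["score"],2),r["extent"],P[v,u].round(3))
E
```

```text
0.0 [ 0.13858622 -0.53203721  0.24958839] [-6.58184781e-04  9.91892731e-01  1.27076238e-01 -7.91168713e-05] 0.0850105881415249
top jar 0.94 [391.0, 160.2, 454.4, 232.8] [ 0.561 -0.18   0.089]
top jar 0.34 [401.9, 179.5, 448.2, 232.4] [ 0.548 -0.19   0.062]
top jar_grip 0.92 [400.1, 186.1, 449.2, 229.7] [ 0.543 -0.186  0.077]
top jar_lid 0.81 [410.3, 158.4, 447.9, 198.0] [ 0.587 -0.184  0.123]
top tall_bail 0.95 [180.9, 194.1, 222.9, 235.3] [0.522 0.2   0.135]
side jar 0.7 [310.3, 240.8, 394.4, 323.6] [ 0.555 -0.2    0.072]
side jar_grip 0.63 [309.9, 248.8, 370.0, 296.0] [ 0.542 -0.18   0.077]
side jar_lid 0.88 [349.7, 239.7, 393.5, 276.1] [ 0.585 -0.196  0.112]
```

Run:
```python
import cv2,numpy as np
a=cv2.imread("pics/top0.png")[140:260,370:480];b=cv2.imread("pics/side0.png")[225:335,295:405]
cv2.imwrite("pics/crop0.png",np.hstack([cv2.resize(a,(396,432),interpolation=2),cv2.resize(b,(396,432),interpolation=2)]))
```

```text
(no output)
```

View pics/crop0.png

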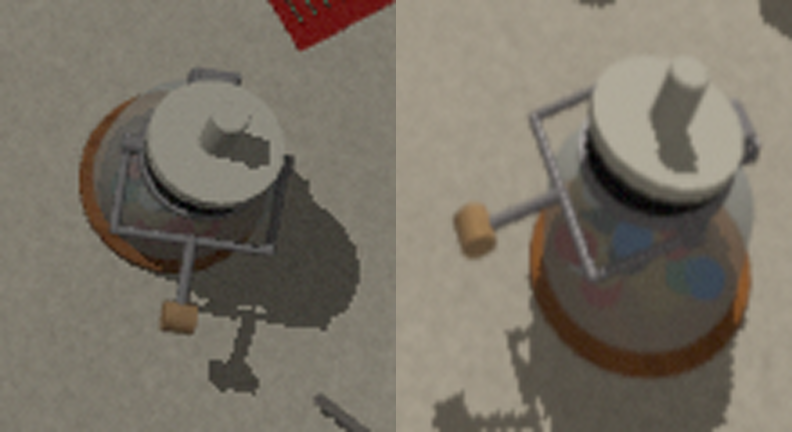

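View pics/top0.png

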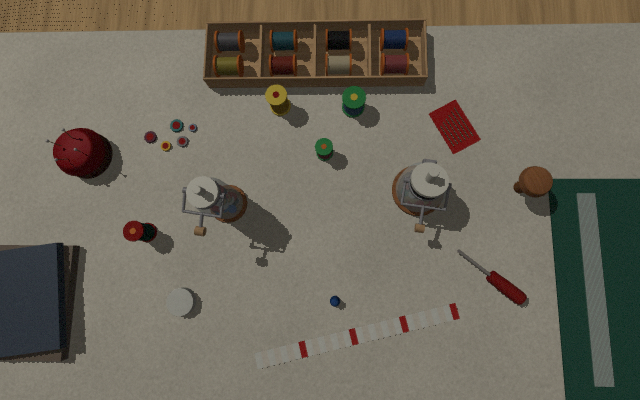

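The crops show the squat jar with its lid tilted up, the grip at about (420,228) in the top view and (315,289) in the side view, and the hinge bracket at about (430,161) in the top view. The tall jar is at about (215,203). Next I fit the jar's pose.

Run:
```python
from h import *
W=[];L=[];G=[]
for n in("top","side"):
    f=dict(np.load(f"{n}0.npz"));P=cloud(f);hsv=cv2.cvtColor(f["image"],cv2.COLOR_BGR2HSV)
    near=np.hypot(P[...,0]-.565,P[...,1]+.187)<.13
    wood=near&(hsv[...,1]>110)&(hsv[...,0]<20)
    g=wood&(P[...,2]>.05)&(P[...,2]<.085)
    n_,lab,st,c=cv2.connectedComponentsWithStats(g.astype(np.uint8))
    i=1+np.argmin([np.hypot(*(c[k]-((420,228) if n=="top" else (315,289))))for k in range(1,n_)])
    m=lab==i;print(n,"grip px",c[i],st[i],P[m].mean(0).round(4),P[m].min(0).round(4),P[m].max(0).round(4));G.append(c[i])
    # ray to z=.0634
    K=f["K"];T=np.linalg.inv(f["camera_from_world"]);u,v=c[i]
    d=T[:3,:3]@np.array([(u-K[0,2])/K[0,0],-(v-K[1,2])/K[1,1],-1]);o=T[:3,3];print(" ray@z.0634",(o+d*(.0634-o[2])/d[2]).round(4))
    ft=wood&(P[...,2]<.03)&(P[...,2]>.004);w=P[ft];
    from scipy.optimize import least_squares
    r=least_squares(lambda q:np.hypot(w[:,0]-q[0],w[:,1]-q[1])-.052,[.565,-.187],loss="soft_l1",f_scale=.002);print(" foot",len(w),r.x.round(4),np.abs(r.fun).mean(),np.median(w[:,2]))
    lid=near&(hsv[...,1]<60)&(hsv[...,2]>100)&(P[...,2]>.085)
    l=P[lid]
    best=0
    rng=np.random.default_rng(0)
    for _ in range(500):
        a=l[rng.choice(len(l),3,False)];nn=np.cross(a[1]-a[0],a[2]-a[0]);nn/=np.linalg.norm(nn)+1e-9
        k=abs((l-a[0])@nn)<.0015
        if k.sum()>best:best=k.sum();kb=k
    q=l[kb];c0=q.mean(0);nn=np.linalg.svd(q-c0)[2][2];nn*=np.sign(nn[2])
    print(" lid",len(l),best,c0.round(4),nn.round(3),"tilt",np.arccos(nn[2]),"yaw",np.degrees(np.arctan2(nn[1],nn[0])))
s=state();from scipy.spatial.transform import Rotation as R
print(R.from_quat(s["tcp_rot"],scalar_first=True).as_matrix().round(3))
```

```text
top grip px [419.13157895 227.92105263] [415 224  10   8  38] [ 0.5053 -0.1775  0.0697] [ 0.4997 -0.1864  0.0623] [ 0.5124 -0.17    0.0732]
 ray@z.0634 [ 0.5057 -0.1789  0.0634]
 foot 241 [ 0.5886 -0.1936] 0.0019060461705545527 0.008724888760278326
 lid 896 690 [ 0.5874 -0.1878  0.1066] [ 0.221 -0.037  0.975] tilt 0.2258430152204685 yaw -9.47888761031269
side grip px [316.5        282.44117647] [312 278  10  11  68] [ 0.504  -0.1799  0.0713] [ 0.4981 -0.1862  0.0633] [ 0.5099 -0.172   0.0747]
 ray@z.0634 [ 0.5062 -0.1753  0.0634]
 foot 471 [ 0.5875 -0.1859] 0.0022432216942170824 0.00919582553974796
 lid 1027 793 [ 0.5851 -0.1918  0.1074] [ 0.221 -0.034  0.975] tilt 0.22541036325656538 yaw -8.810375584135198
[[ 0.968  0.252 -0.   ]
 [ 0.252 -0.968  0.   ]
 [-0.    -0.    -1.   ]]
```

{"method": "move_arm", "body": {
  "plan": [
    [[50,-23,0],3],
    [[100,-46,0],6],
    [[150,-69,0],9],
    [[200,-91,0],12],
    [[250,-114,0],15],
    [[300,-137,0],18],
    [[350,-160,0],21],
    [[400,-183,0],23],
    [[450,-206,0],23],
    [[480,-220,0],23],
    [[497,-228,0],23],
    [[497,-228,0],23]
  ],
  "jaw": 1
}}

```text
time_s: 2.0
tool_pos: [0.5624, -0.186, 0.25]
tcp_rot: [-0.0, 0.997, -0.073, -0.0]
wrist_force: [-1.0, -0.3, 0.7]
opening: -0.0002
grip_force: 0.0
```

Run:
```python
from h import *
from scipy.spatial.transform import Rotation as R
s=state();print(s["time_s"],s["tool_pos"],s["wrist_force"],s["opening"]);M=R.from_quat(s["tcp_rot"],scalar_first=True).as_matrix();print(M.round(3))
f=grab_frame("wrist");T=f["T_tool_cam"]
d=f["depth"];K=f["K"];v,u=np.mgrid[0:400,0:640]
p=np.stack([(u-K[0,2])/K[0,0]*d,-(v-K[1,2])/K[1,1]*d,-d],-1)
P=(p@T[:3,:3].T+T[:3,3])@M.T+s["tool_pos"]
np.savez("w1.npz",P=P,image=f["image"],d=d)
cv2.imwrite("pics/w1.png",f["image"])
```

```text
2.0 [ 0.56241901 -0.18597081  0.24995155] [-1.04125238 -0.33156526  0.66226925] -0.0001605663073312647
[[ 0.989 -0.145 -0.001]
 [-0.145 -0.989  0.   ]
 [-0.001 -0.    -1.   ]]
```

View pics/w1.png

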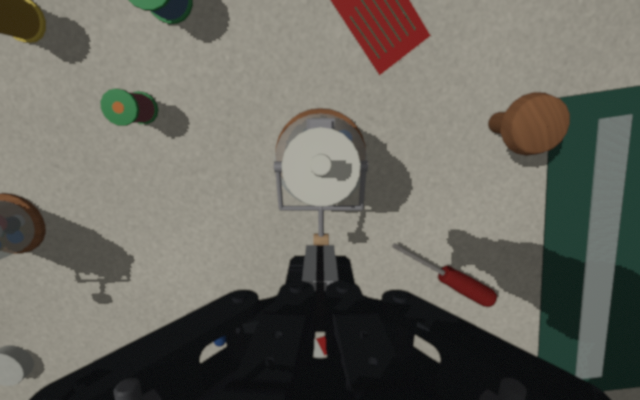

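The wrist view shows the jar squared up with the tool: stem vertical at u=320, cross wire level at v≈208, lid centre (320,165), grip (320,239). I check its numbers, then press.

Run:
```python
from h import *
z=np.load("w1.npz");P=z["P"]
for n,(l,t,r,b) in dict(knob=(314,158,327,170),lid=(280,125,362,208),grip=(314,236,328,243),crossL=(278,205,300,211),crossR=(340,205,364,211)).items():
    q=P[t:b,l:r].reshape(-1,3);k=dict(knob=q[:,2]>.115,lid=q[:,2]>.09,grip=q[:,2]>.05).get(n,(q[:,2]>.06)&(q[:,2]<.09));q=q[k]
    print(n,len(q),q.mean(0).round(4),q.min(0).round(4),q.max(0).round(4)) if len(q) else print(n,0)
```

```text
knob 156 [ 0.5969 -0.1917  0.1342] [ 0.5921 -0.1967  0.13  ] [ 0.6331 -0.1865  0.3735]
lid 4904 [ 0.5914 -0.1912  0.1086] [ 0.558  -0.2266  0.09  ] [ 0.6331 -0.1551  0.3735]
grip 98 [ 0.511  -0.1797  0.0695] [ 0.5072 -0.1866  0.0662] [ 0.5146 -0.1727  0.0717]
crossL 129 [ 0.5502 -0.1543  0.0751] [ 0.5458 -0.1644  0.0715] [ 0.5543 -0.1437  0.0772]
crossR 118 [ 0.5419 -0.2143  0.0755] [ 0.5384 -0.2257  0.0728] [ 0.5451 -0.2032  0.0782]
```

{"method": "move_arm", "body": {
  "plan": [
    [[-2,0,40],0],
    [[-2,0,80],0],
    [[-2,0,105],0],
    [[-2,0,115],0],
    [[-2,0,115],0]
  ]
}}

```text
time_s: 2.68
tool_pos: [0.5596, -0.1867, 0.1356]
tcp_rot: [0.0, 0.997, -0.074, -0.0]
wrist_force: [-0.9, -0.1, 0.4]
opening: 0.0002
grip_force: 0.0
```

{"method": "move_arm", "body": {
  "plan": [
    [[4,0,3],0],
    [[4,0,6],0],
    [[4,0,9],0],
    [[4,0,12],0],
    [[4,0,15],0],
    [[4,0,17],0],
    [[4,0,17],0]
  ]
}}

```text
time_s: 3.55
tool_pos: [0.564, -0.1866, 0.118]
tcp_rot: [-0.0, 0.997, -0.073, -0.0]
wrist_force: [0.2, -0.1, -0.2]
opening: 0.0003
grip_force: 0.0
```

{"method": "move_arm", "body": {
  "plan": [
    [[0,0,1],0],
    [[0,0,2],0],
    [[0,0,3],0],
    [[0,0,4],0],
    [[0,0,4],0]
  ]
}}

```text
time_s: 4.18
tool_pos: [0.5641, -0.1867, 0.1159]
tcp_rot: [0.0, 0.997, -0.073, 0.001]
wrist_force: [-5.9, 2.2, 11.5]
opening: -0.0001
grip_force: 5.7
```

{"method": "move_arm", "body": {
  "plan": [
    [[0,0,1],0],
    [[0,0,2],0],
    [[0,0,2],0]
  ]
}}

```text
time_s: 4.55
tool_pos: [0.5641, -0.1867, 0.1157]
tcp_rot: [0.0, 0.997, -0.073, 0.001]
wrist_force: [-9.7, 2.7, 22.4]
opening: -0.0003
grip_force: 11.6
```

{"method": "move_arm", "body": {
  "plan": [
    [[0,0,-20],0],
    [[-20,0,-60],0],
    [[-80,0,-90],0],
    [[-80,0,-90],0]
  ],
  "jaw": 0.5
}}

```text
time_s: 5.05
tool_pos: [0.4837, -0.1749, 0.2055]
tcp_rot: [0.001, 0.997, -0.074, 0.002]
wrist_force: [0.7, -0.4, -0.2]
opening: 0.043
grip_force: 0.0
```

```bash
cat >> h.py <<'E'
from scipy.spatial.transform import Rotation as R
def wcloud(name):
    s=state();M=R.from_quat(s["tcp_rot"],scalar_first=True).as_matrix()
    f=grab_frame("wrist");T=f["T_tool_cam"];d=f["depth"];K=f["K"];v,u=np.mgrid[0:400,0:640]
    p=np.stack([(u-K[0,2])/K[0,0]*d,-(v-K[1,2])/K[1,1]*d,-d],-1)
    P=(p@T[:3,:3].T+T[:3,3])@M.T+s["tool_pos"];cv2.imwrite(f"pics/{name}.png",f["image"]);return s,f,P
E
python3 - <<'E'
from h import *
s,f,P=wcloud("w2");print(s["time_s"],s["tool_pos"],s["wrist_force"],s["opening"])
hsv=cv2.cvtColor(f["image"],cv2.COLOR_BGR2HSV)
ft=grab_frame("top");Pt=cloud(ft);ht=cv2.cvtColor(ft["image"],cv2.COLOR_BGR2HSV)
for n,Q,h in(("w",P,hsv),("top",Pt,ht)):
    near=np.hypot(Q[...,0]-.588,Q[...,1]+.19)<.05
    q=Q[near&(h[...,1]<60)&(h[...,2]>100)&(Q[...,2]>.085)&(Q[...,2]<.112)]
    if len(q)<50: print(n,"few");continue
    A=np.c_[q[:,:2]-q[:,:2].mean(0),np.ones(len(q))];c=np.linalg.lstsq(A,q[:,2],rcond=None)[0];print(n,len(q),q.mean(0).round(4),c.round(3))
    k=Q[near&(Q[...,2]>.119)&(Q[...,2]<.13)];print(" knob",len(k),k.mean(0).round(4))
    g=Q[(np.hypot(Q[...,0]-.507,Q[...,1]+.179)<.025)&(Q[...,2]>.055)&(Q[...,2]<.08)&(h[...,0]<22)&(h[...,1]>100)]
    if len(g):print(" grip",len(g),g.mean(0).round(4),g.min(0).round(4),g.max(0).round(4))
cv2.imwrite("pics/t2.png",cv2.resize(ft["image"][120:260,340:500],(640,560),interpolation=2))
E
```

```text
5.05 [ 0.48373947 -0.17493936  0.20552742] [ 0.73223317 -0.41571696 -0.19034657] 0.043012100492072824
w 7247 [ 0.5902 -0.1892  0.0966] [-0.003 -0.009  0.097]
 knob 727 [ 0.5868 -0.1906  0.1249]
 grip 3 [ 0.5025 -0.1791  0.0692] [ 0.5017 -0.1818  0.0685] [ 0.5031 -0.1752  0.0703]
top 878 [ 0.5875 -0.1873  0.0977] [-0.015 -0.004  0.098]
 knob 85 [ 0.5853 -0.1894  0.1257]
```

View pics/w2.png

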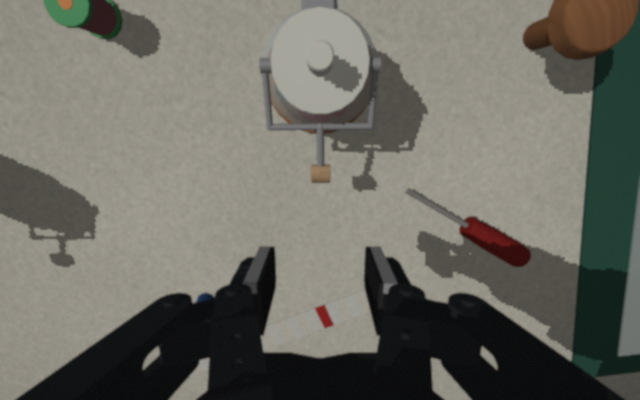

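Lid is shut and flat (top at 97 mm, tilt 0). The wrist view shows the grip at (320,173), midway between the open fingers. Going down over it now.

{"method": "move_arm", "body": {
  "plan": [
    [[23,0,30],0],
    [[23,0,70],0],
    [[23,0,110],0],
    [[23,0,130],0],
    [[23,0,142],0],
    [[23,0,142],0]
  ]
}}

```text
time_s: 5.9
tool_pos: [0.5076, -0.1781, 0.0591]
tcp_rot: [-0.0, 0.997, -0.073, -0.001]
wrist_force: [-1.3, -0.6, -0.5]
opening: 0.0427
grip_force: 0.0
```

Run:
```python
from h import *
s,f,P=wcloud("w3");print(s["time_s"],s["tool_pos"],s["wrist_force"],s["opening"])
g=grab_frame("side");cv2.imwrite("pics/s3.png",np.hstack([cv2.resize(f["image"][150:350,220:420],(400,400)),cv2.resize(g["image"][190:320,260:390],(400,400),interpolation=2)]))
```

```text
5.9 [ 0.50755458 -0.17814617  0.05908288] [-1.28319979 -0.59038142 -0.45056286] 0.04272259809948254
```

View pics/s3.png

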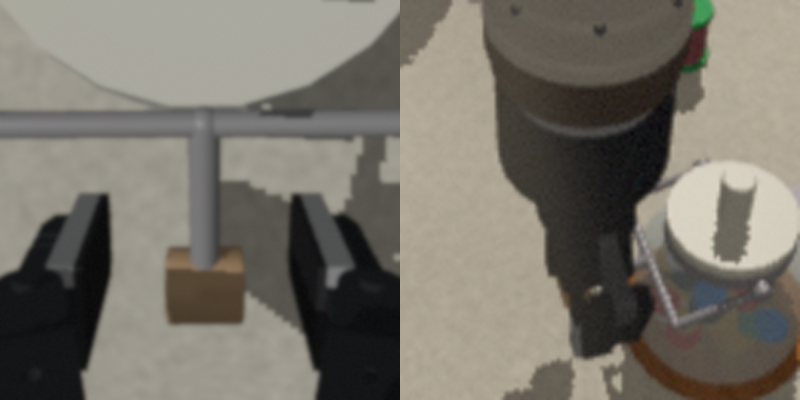

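The wrist crop shows the grip centred between the open pads. The TCP is about 4 mm low, so I raise it and close.

{"method": "move_arm", "body": {
  "plan": [
    [[0,0,-4],0],
    [[0,0,-4],0],
    [[0,0,-4],0],
    [[0,0,-4],0],
    [[0,0,-4],0],
    [[0,0,-4],0]
  ],
  "jaw": 1,
  "grip_force": 35
}}

```text
time_s: 6.75
tool_pos: [0.5083, -0.179, 0.0659]
tcp_rot: [0.001, 0.997, -0.073, 0.001]
wrist_force: [-1.6, -2.8, 6.7]
opening: 0.0147
grip_force: 37.3
```

```bash
python3 -c "
import numpy as np
for q in np.arange(0,2.01,.1):
    a=q-.26;print(round(q,2),round(-84*np.cos(a)+81.2,1),round(-(84*np.sin(a)+21.6),1))"
```

```text
0.0 0.0 -0.0
0.1 -1.7 -8.2
0.2 -2.6 -16.6
0.3 -2.7 -25.0
0.4 -2.0 -33.3
0.5 -0.4 -41.6
0.6 2.0 -49.6
0.7 5.2 -57.4
0.8 9.2 -64.8
0.9 13.8 -71.8
1.0 19.2 -78.2
1.1 25.1 -84.2
1.2 31.7 -89.4
1.3 38.7 -94.0
1.4 46.1 -97.9
1.5 53.9 -101.0
1.6 62.0 -103.4
1.7 70.2 -104.9
1.8 78.6 -105.6
1.9 87.0 -105.4
2.0 95.3 -104.4
```

{"method": "move_arm", "body": {
  "plan": [
    [[-2,0,-8],0],
    [[-3,0,-17],0],
    [[-3,0,-25],0],
    [[-2,0,-33],0],
    [[0,0,-42],0],
    [[2,0,-50],0],
    [[5,0,-57],0],
    [[9,0,-65],0],
    [[9,0,-65],0]
  ]
}}

```text
time_s: 7.88
tool_pos: [0.5162, -0.18, 0.1293]
tcp_rot: [0.0, 0.997, -0.073, -0.001]
wrist_force: [-2.2, -4.5, -5.4]
opening: 0.0154
grip_force: 34.5
```

{"method": "move_arm", "body": {
  "plan": [
    [[5,0,-7],0],
    [[10,0,-13],0],
    [[16,0,-19],0],
    [[22,0,-25],0],
    [[29,0,-29],0],
    [[37,0,-33],0],
    [[37,0,-33],0]
  ]
}}

```text
time_s: 8.75
tool_pos: [0.5528, -0.1852, 0.1625]
tcp_rot: [0.0, 0.997, -0.073, -0.001]
wrist_force: [-5.3, -3.8, -1.5]
opening: 0.0149
grip_force: 34.4
```

{"method": "move_arm", "body": {
  "plan": [
    [[8,0,-3],0],
    [[16,0,-6],0],
    [[24,0,-7],0],
    [[32,0,-8],0],
    [[41,0,-8],0],
    [[49,0,-7],0],
    [[51,0,-6],0],
    [[51,0,-6],0]
  ]
}}

```text
time_s: 9.75
tool_pos: [0.6047, -0.1926, 0.1691]
tcp_rot: [0.0, 0.997, -0.073, 0.001]
wrist_force: [-0.9, -2.2, 4.6]
opening: 0.0151
grip_force: 34.7
```

{"method": "move_arm", "body": {
  "plan": [
    [[0,0,0],0],
    [[0,0,0],0],
    [[0,0,0],0],
    [[0,0,0],0]
  ],
  "jaw": 0.5
}}

```text
time_s: 10.25
tool_pos: [0.6037, -0.1923, 0.1682]
tcp_rot: [-0.0, 0.997, -0.073, -0.0]
wrist_force: [-0.0, 1.3, -0.7]
opening: 0.0427
grip_force: 0.0
```

{"method": "move_arm", "body": {
  "plan": [
    [[0,0,-20],0],
    [[0,0,-50],0],
    [[-40,0,-80],0],
    [[-90,0,-80],0],
    [[-130,0,-80],0],
    [[-130,0,-80],0]
  ]
}}

```text
time_s: 11.0
tool_pos: [0.4732, -0.1732, 0.2494]
tcp_rot: [0.0, 0.997, -0.074, 0.001]
wrist_force: [0.2, -0.3, 0.4]
opening: 0.0425
grip_force: 0.0
```

Run:
```python
from h import *
s,f,P=wcloud("w5");print(s["time_s"],s["tool_pos"],s["wrist_force"],s["opening"])
h=cv2.cvtColor(f["image"],cv2.COLOR_BGR2HSV)
c=np.array([.587,-.19]);X=(P[...,:2]-c)@np.array([.989,-.147]);Y=(P[...,:2]-c)@np.array([.147,.989])
m=(abs(X)<.05)&(abs(Y)<.012)&(P[...,2]>.15)&(P[...,2]<.19);print("grip",m.sum(),np.median(X[m]),np.median(Y[m]),P[...,2][m].max())
m=(np.hypot(X,Y)<.033)&(h[...,1]<60)&(h[...,2]>100)&(P[...,2]>.088)&(P[...,2]<.105);print("lid",m.sum(),np.c_[X[m],np.ones(m.sum())].shape,np.polyfit(X[m],P[...,2][m],1))
g=grab_frame("side");t=grab_frame("top")
cv2.imwrite("pics/s5.png",np.hstack([cv2.resize(f["image"],(400,400)),cv2.resize(g["image"][190:330,270:410],(400,400),interpolation=2)]))
cv2.imwrite("pics/t5.png",t["image"])
```

```text
11.0 [ 0.47324609 -0.17319088  0.24940373] [ 0.1708745  -0.29202429  0.36932186] 0.04253127807540778
grip 690 0.010206986968961163 -0.0006901038184091691 0.17808333036717894
lid 3509 (3509, 2) [0.00665327 0.09699816]
```

View pics/s5.png

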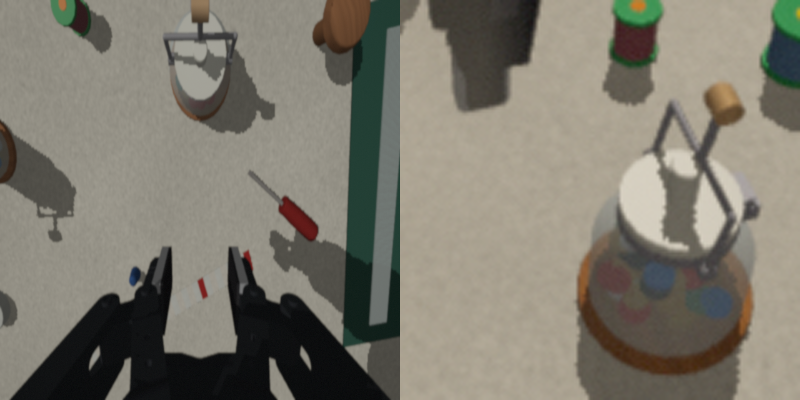

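View pics/t5.png

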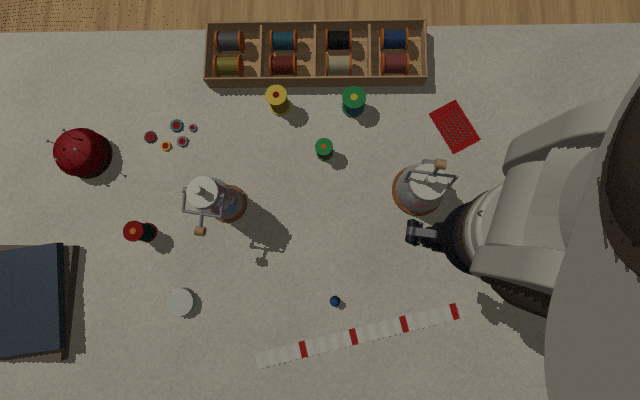

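The side crop (grip at about (723,104)) and the top view (grip at about (440,164)) show the bail over the lid and past centre. It was released at the stop, the lid is flat, and the tall jar's bail still hangs untouched at about (200,230).

```bash
python3 -c "
from workcell import *
print(hand_in())"
```

```text
the job is handed in; nothing more can be done
None
```

The squat jar's lid is pressed shut and its bail is over the lid, past centre and let go at its stop. The tall jar's clasp was left hanging open, and the job was handed in after about 11 s of robot time; no verdict was returned.

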